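Fasten the access cover of a bench power supply with its quarter-turn key

TASK

One of the two slotted quarter-turn studs on the power supply's access cover still stands proud. Take the flat-bladed key out of its wooden stand, press that stud down with it and turn it about a quarter turn clockwise until it drops into its catch, then put the key back in the big hole of its stand. Find the slot and the catch by feel: never load the fastener or the power supply with the key by more than 18 N. Leave the loose things around where they are.

Things in the scene. Friction and masses are not known exactly. Their poses are not given: they have to be found in the camera images.
- case: Grey sheet-metal bench power supply, 160 x 140 mm (its x, y), fixed to the bench. Origin: centre of its underside, z up; knobs face -x; cover top 64 mm up. On the cover at x = +38 mm are two guide rings (42 mm across, 9 mm tall, bore 28 mm), each with a slotted stud: at y = +34 mm already fastened (1 mm out of its ring), at y = -34 mm open (4.5 mm out), to be fastened.
- stud_head (a point): Centre of the top of the open stud's head; moves down and up with it but does not turn (axes as the case). In the case's frame z = 77.5 mm while open, 74 mm in its catch. Head 26 mm across; slot closed at both ends, 17 x 4.1 mm, 4 mm deep. Slot direction is not measured: it starts between 8 degrees anticlockwise and 13 clockwise (from above) of the case's x axis; friction 0.015 N m holds it.
- ring_top (a point): Middle of the top plane of the guide ring round the open stud, fixed, 73 mm above the case's underside. A light spring lifts the stud: 1.5 N fully up, 0.5 N more per mm pushed; hard stop at 8.5 mm (about 6 N). Only while pushed down 6.5 mm or more can it turn clockwise past 15 degrees; at 38 to 45 degrees it is under a lip that keeps it down at 6.5 mm even when let up.
- ring_foot (a point): Foot of that ring on the cover, on the stud's axis, fixed, 64 mm above the case's underside; axes as the case. The catch: somewhere between 60 and 98 degrees clockwise of the case's x axis (not measured) the lip ends and the stud, unless held down, springs up 3 mm into a notch, 3.5 mm below its open height, and stays. A hard stop follows 5 degrees on; forcing it breaks the force limit.
- key_grip (a point): Middle of the key's black paddle handle, 46 wide (x) x 12 thick (y), from 24 mm below to 21 mm above this point; grasp across y from above. The key stands upright, z up its shank. Below: steel collar 26 mm across, 24 to 28 mm below this point; round shank 13 mm across; flat blade 14 mm wide (x), 2.5 thick (y), 7 long, tip 56 mm below this point. Weight 120 g.
- key_tip (a point): Middle of the tip of the key's blade, 56 mm below key_grip; axes as key_grip.
- stand: Wooden block 62 x 92 mm (x, y), 42 mm high, fixed to the bench; origin: centre of its underside. In the middle of its top a round hole, 17 mm across, 34 mm deep, where the key stands, its collar resting on the block (key_tip 14 mm, key_grip 70 mm above the bench), turned any way. Four small holes stay empty.
- pen: Marker pen, 131 mm long, 14 mm thick, lying on the front edge of the case's cover; leave it alone.
- screwdriver: Screwdriver with a dark green handle, 195 mm long, 25 mm wide, lying on the bench near y = 0.04; leave it alone.
- reel: Solder reel, 62 mm across, 32 mm high, standing on the bench; leave it alone.
There are look-alikes about, which are no part of the job. Of the things shaped like the part that bears key_grip, the black one is meant.

How it is judged:
On the way, in this order (a step that is already met when the one before it is completed fails the run):
1. the key's blade is in the open stud's slot and has pushed the stud down by more than 6 mm (horizontal distance between key_tip and stud_head below 0.005 m and z of key_tip in the frame of stud_head below -0.002 m and z of stud_head in the frame of case below 0.0715 m), for 0.1 s.
2. the stud sits in its catch with the key withdrawn (z of stud_head in the frame of case between 0.073 and 0.0748 m and distance between key_tip and stud_head above 0.02 m), for 0.3 s.
At the end, for the whole second after the job is handed in: The stud rests in its catch (its head 73 to 74.8 mm above the case's underside), and the key stands upright in the middle hole of its stand, seated on its collar (within 3 mm) and let go (z of stud_head in the frame of case between 0.073 and 0.0748 m and horizontal distance between key_tip and stand below 0.006 m and z of key_tip in the frame of stand below 0.017 m and angle between key_grip's own z axis and vertical below 0.1 rad); the robot touches nothing.
It fails at once if the key loads the power supply, its studs or its cover with more than 18 N (contact force between key and case above 18 N).
It fails at once if a loose bystander shifted by more than 25 mm (distance of any of pen, screwdriver, reel from where it was at the start of the episode above 0.025 m).
It also fails if it takes over 67 s, if anything falls off the work surface, if the arm or the gripper's body presses on something with over 40 N, if the wrist force passes 120 N, or if a joint passes its speed limit or range.

ROBOT

A 6-joint arm with a two-finger parallel gripper is mounted at the origin on the work surface; the furniture and walls round the work are solid. World frame = base frame: x ahead of the robot, y to its left, z up, the work surface at z = 0. Lengths are in m, angles in rad, forces in N, time in s.
With the tool pointing down it reaches from about 0.35 to 0.775 m from the base axis. Payload 7.3 kg.
Tool frame: the origin (TCP) lies on the centre line of the jaws, within the pads' length; the fingertips stand 11 mm ahead of it and the grasp point (between the pads) lies 8 mm behind it; z points along the fingers, y is the direction in which the jaws open and shut (so a half turn about z gives the same grasp; the last joint's range is limited). The gripper opens to 92 mm and grips with 3 to 60 N. Pads are 19 mm wide; open, the fingers measure 130 mm over their backs; the gripper's body (75 mm by 190 mm) begins 47 mm behind the grasp point.
Start: joints at [1.145, 0.342, 1.524, -0, 1.275, -0.146], TCP at [0.145, 0.505, 0.238] pointing down, gripper open.
Joint ranges: [-2.53, 2.53], [-0.77, 2.02], [0.04, 2.7], [-1, 4.14], [0.28, 2.66], [-3.11, 3.11]. Speed limits (rad/s): [2.57, 2.57, 3.14, 3.14, 3.14, 3.14].

INTERFACE

Orientations are given as [roll, pitch, yaw] about the fixed x, y, z axes, in that order (R = Rz(yaw) Ry(pitch) Rx(roll)).
In Python, from cell import robot gives the robot as it stands.
- The arm moves only by the tool jog_arm, never from a script. Its argument "deltas" is one flat list of numbers, 6 for each row, row after row: the shift along the world's x, y, z in units of 0.1 m (1.0 is 0.1 m), then the turn, a rotation vector about the world's x, y, z in units of 90 degrees (1.0 is 90 degrees). A call has 1 to 5 rows; each row is the pose to reach, as a shift and turn from the pose commanded when the call began; what a row does not reach only later rows make up. A row lasts 1/12 s, in which the tool goes at most 41.7 mm and 7.16 degrees, less where a joint would pass 70% of its speed; a pose out of reach is approached as far as the arm can. A call with a number of a shift or a turn outside -1 to 1 is refused whole. A call with a gripper value outside its range is refused whole. "claw" is the opening, from 0 (shut) to 1 (fully open), set as the call begins (left out, the last holds). The fingers move at their own pace and stop on an object; "newtons" is the grip in N (left out, the last holds). Time passes only in rows, so rows that repeat a pose let the fingers close. It gives the time, the measured TCP pose, the force and the opening at its end, in the units of the state.
- robot.observe(): the state, without advancing time (a new reading comes with each control period).
- robot.read_camera(name): name is "side" or "top"; returns the picture (384x512x3 uint8, red, green, blue); there is no depth.
- robot.camera_params(name): a dict with "fx", "fy", "cx", "cy" (pixels), "k1" (the pictures are not rectified: a ray, as slopes to the right and down, at radius r is drawn at 1 + k1 r^2 times it, then the intrinsics apply), "R" (3x3) and "t" (3): a world point X has camera coordinates R X + t. Camera axes: x right, y down, z forward; pixel columns grow to the right and rows downward; lengths in m; the calibration is good to about 2 mm. A picture is of the moment at which its call begins. camera_params takes no time and is no camera call.
- robot.hand_in(): hands the job in, once; it reports no verdict.
The state is a dict: "time": time; "qpos": joint angles; "qvel": joint speeds; "joint_efforts": joint torques, N m; "tool_pos": TCP position; "tool_rot": TCP orientation; "contact_force": force on the tool from outside, world axes, zero at the start; "torque": the same for the moment, N m; "opening": finger opening in m.
Only numpy, scipy, OpenCV 4.12 (cv2) and the standard library are available. Lean on these libraries where they do the work, as an engineer would, in place of code of your own. Each camera call takes 0.05 s, during which the arm holds its last target. There are 200 camera calls.

## Working session

There is one attempt and no reset: what is moved stays moved. The work goes in short steps, Python scripts to look and compute and a tool call to move; the robot and the scene stay as the last step left them, time stands still between calls to the robot, and variables do not carry over. Pictures are saved under pics/ and viewed, about 8 in all and at most 12, crops included, and the job is handed in when it is done.

Besides the shell and the picture viewer there is one more tool, called after "Emit:" as name(argument=value, ...) on one line, values as JSON. jog_arm: Moves the arm, as the interface text tells. Its arguments: {"type":"object","properties":{"deltas":{"type":"array","items":{"type":"number"}},"claw":{"type":"number"},"newtons":{"type":"number"}},"required":["deltas"]}

```bash
mkdir -p pics; ls
python3 - <<'E'
from cell import robot
import cv2, numpy as np
np.set_printoptions(precision=4,suppress=True)
for n in("top","side"):
    im=robot.read_camera(n); cv2.imwrite(f"pics/{n}0.png",im[:,:,::-1])
    p=robot.camera_params(n); print(n,p, -np.array(p["R"]).T@np.array(p["t"]))
print(robot.observe())
E
```

```text
pics
top {'fx': 459.7953255144892, 'fy': 459.7953255144892, 'cx': 250.09967319819924, 'cy': 189.45806152957238, 'k1': 0.013988369136976795, 'R': array([[ 0.0308, -0.9995,  0.0119],
       [-0.9961, -0.0317, -0.0828],
       [ 0.0831, -0.0093, -0.9965]]), 't': array([0.0417, 0.4728, 1.1907])} [0.3706 0.0677 1.2252]
side {'fx': 426.4606578787013, 'fy': 426.4606578787013, 'cx': 262.1665790942524, 'cy': 194.7527320156011, 'k1': 0.03810236991208397, 'R': array([[ 0.9999, -0.0081,  0.006 ],
       [-0.0003, -0.6206, -0.7842],
       [ 0.01  ,  0.7841, -0.6205]]), 't': array([-0.452 ,  0.1059,  0.9541])} [ 0.4424 -0.6861  0.6778]
{'time': 0.1, 'qpos': array([ 1.1449,  0.3427,  1.5249,  0.0001,  1.2754, -0.146 ]), 'qvel': array([-0.    , -0.002 , -0.0005,  0.0003, -0.0013,  0.0005]), 'joint_efforts': array([  0.0002, -43.2015, -24.4689,   0.0718,   0.0528,  -0.    ]), 'tool_pos': array([0.1448, 0.5043, 0.2371]), 'tool_rot': array([-3.1402, -0.0003,  2.8617]), 'contact_force': array([0.7005, 0.0395, 0.2685]), 'torque': array([ 0.0164, -0.0238,  0.0147]), 'opening': 0.09185418271408248}
```

View pics/top0.png

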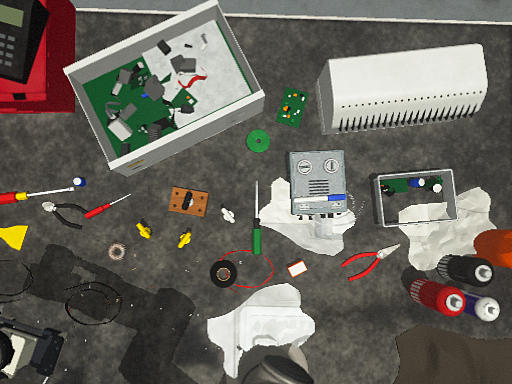

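View pics/side0.png

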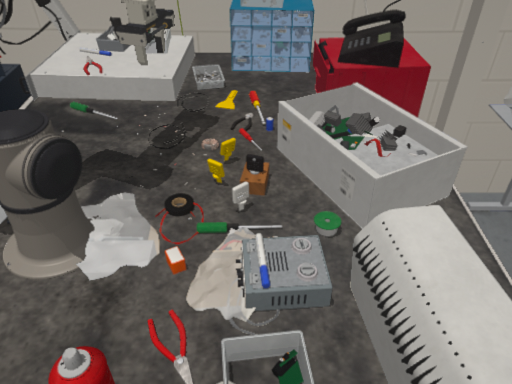

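The top view shows the black paddle key in its stand at about (187,200). The look-alikes are yellow at (145,230) and (184,238), and white at (228,215). The case is at (318,182), with its rings at (306,167) and (332,166). I'll check both in one close crop.

Run:
```python
import cv2, numpy as np
t=cv2.imread("pics/top0.png"); s=cv2.imread("pics/side0.png")
def c(i,x,y,w,h,f): return cv2.resize(i[y:y+h,x:x+w],(400,300),interpolation=cv2.INTER_CUBIC)
a=np.hstack([c(t,160,180,60,45,0),c(t,280,145,80,60,0)])
b=np.hstack([c(s,225,147,60,45,0),c(s,235,228,100,75,0)])
cv2.imwrite("pics/crop0.png",np.vstack([a,b]))
```

```text
(no output)
```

View pics/crop0.png

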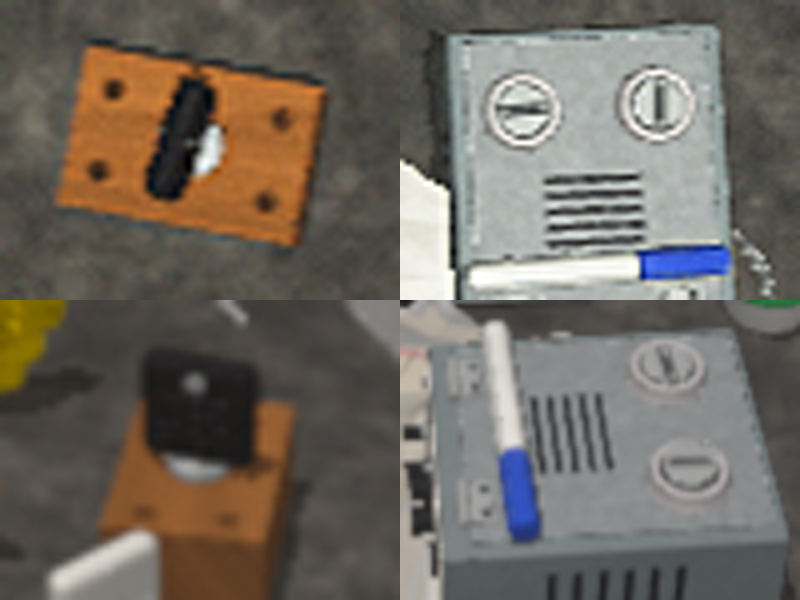

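The right-hand stud is the open one, with its slot roughly along the case's x axis. The key is the black paddle in the stand. Next I'll measure both.

```bash
cat > h.py <<'E'
from cell import robot
import cv2, numpy as np
np.set_printoptions(precision=4,suppress=True)
def ray(n,uv):
    p=robot.camera_params(n); d=np.array([(uv[0]-p["cx"])/p["fx"],(uv[1]-p["cy"])/p["fy"]])
    s=d.copy()
    for _ in range(10): s=d/(1+p["k1"]*(s@s))
    R=np.array(p["R"]); return -R.T@p["t"], R.T@np.array([s[0],s[1],1])
def onz(n,uv,z):
    c,r=ray(n,uv); return c+r*(z-c[2])/r[2]
def proj(n,X):
    p=robot.camera_params(n); c=np.array(p["R"])@X+p["t"]; s=c[:2]/c[2]; s=s*(1+p["k1"]*(s@s))
    return s*[p["fx"],p["fy"]]+[p["cx"],p["cy"]]
def two(uvt,uvs):
    (a,r),(b,s)=ray("top",uvt),ray("side",uvs)
    k=np.linalg.lstsq(np.c_[r,-s],b-a,rcond=None)[0]; P,Q=a+r*k[0],b+s*k[1]; return (P+Q)/2,np.linalg.norm(P-Q)
def up(im,x,y,w,h,f=8): return cv2.resize(im[y:y+h,x:x+w],None,fx=f,fy=f,interpolation=cv2.INTER_CUBIC)
def unup(q,x,y,f=8): return (np.array(q)+.5)/f-.5+[x,y]
E
cat > m.py <<'E'
from h import *
T=cv2.imread("pics/top0.png");S=cv2.imread("pics/side0.png")
def blobs(im,n,box,lo,hi,z,amin):
    x,y,w,h=box; m=cv2.inRange(cv2.cvtColor(up(im,x,y,w,h),cv2.COLOR_BGR2HSV),lo,hi)
    m=cv2.morphologyEx(m,cv2.MORPH_CLOSE,np.ones((9,9)))
    for c in cv2.findContours(m,cv2.RETR_EXTERNAL,cv2.CHAIN_APPROX_NONE)[0]:
        if cv2.contourArea(c)<amin: continue
        q=np.float32([onz(n,unup(p,x,y),z)[:2] for p in c[:,0]])*1000
        print(n,"rect mm",cv2.minAreaRect(q),"circ",cv2.minEnclosingCircle(q),"ell",cv2.fitEllipse(q)[:2])
print("stand");blobs(T,"top",(160,180,60,45),(3,90,50),(20,255,255),.042,4000)
print("key");blobs(T,"top",(178,188,20,25),(0,0,0),(179,255,60),.091,1500)
print("case");blobs(T,"top",(280,140,75,60),(80,10,90),(110,70,255),.064,20000)
g=np.array([150,145])
for n,im,boxes in(("top",T,[(296,157,18,18),(322,157,18,18)]),("side",S,[(290,234,26,22),(294,260,28,23)])):
    for b in boxes:
        x,y,w,h=b;u=up(im,x,y,w,h).astype(int)
        m=((u[:,:,2]-u[:,:,0])>-2).astype(np.uint8)*255   # pinkish ring vs bluish cover
        m=cv2.morphologyEx(m,cv2.MORPH_CLOSE,np.ones((15,15)))
        c=max(cv2.findContours(m,cv2.RETR_EXTERNAL,cv2.CHAIN_APPROX_NONE)[0],key=cv2.contourArea)
        q=np.float32([onz(n,unup(p,x,y),.073)[:2] for p in c[:,0]])*1000
        print("ring",n,"ell",cv2.fitEllipse(cv2.convexHull(q)),"circ",cv2.minEnclosingCircle(q))
co=[(88,43),(327,88),(298,245),(57,205)]
P=[onz("top",np.array(p)/6.667-.43+[160,180],.042) for p in co];print("stand corners",P,np.mean(P,0))
co=[(135,398-300),(296,400-300),(272,542-300),(100,530-300)]
P=[onz("side",np.array(p)/6.667-.43+[225,147],.042) for p in co];print("stand corners side",P,np.mean(P,0))
co=[(447-400,33),(720-400,27)];P=[onz("top",np.array(p)/5.-.4+[280,145],.064) for p in co];print("case far corners",P)
E
python3 m.py
```

```text
stand
top rect mm ((433.7124328613281, 214.18112182617188), (97.3258056640625, 65.02440643310547), 81.70265197753906) circ ((432.9880676269531, 214.61785888671875), 56.66084289550781) ell ((433.5726623535156, 214.48866271972656), (73.2007827758789, 115.79876708984375))
key
top rect mm ((433.069091796875, 212.8381805419922), (16.015169143676758, 45.99445724487305), 71.82543182373047) circ ((433.2823486328125, 213.48785400390625), 23.00135612487793) ell ((433.1365966796875, 212.80227661132812), (15.683160781860352, 53.27713394165039))
caseTraceback (most recent call last):
  File "m.py", line 12, in <module>
    print("case");blobs(T,"top",(280,140,75,60),(80,10,90),(110,70,255),.064,20000)
                  ~~~~~^^^^^^^^^^^^^^^^^^^^^^^^^^^^^^^^^^^^^^^^^^^^^^^^^^^^^^^^^^^^
  File "m.py", line 8, in blobs
    q=np.float32([onz(n,unup(p,x,y),z)[:2] for p in c[:,0]])*1000
                  ~~~^^^^^^^^^^^^^^^^^
  File "h.py", line 10, in onz
    c,r=ray(n,uv); return c+r*(z-c[2])/r[2]
        ~~~^^^^^^
  File "h.py", line 5, in ray
    p=robot.camera_params(n); d=np.array([(uv[0]-p["cx"])/p["fx"],(uv[1]-p["cy"])/p["fy"]])
ValueError: time passes only in moves, steps and waits
```

```bash
sed -i 's/robot.camera_params(n)/PP[n]/; s/^def ray/PP={n:robot.camera_params(n) for n in("top","side")}\ndef ray/' h.py; python3 m.py
```

```text
stand
top rect mm ((433.7124328613281, 214.18112182617188), (97.3258056640625, 65.02440643310547), 81.70265197753906) circ ((432.9880676269531, 214.61785888671875), 56.66084289550781) ell ((433.5726623535156, 214.48866271972656), (73.2007827758789, 115.79876708984375))
key
top rect mm ((433.069091796875, 212.8381805419922), (16.015169143676758, 45.99445724487305), 71.82543182373047) circ ((433.2823486328125, 213.48785400390625), 23.00135612487793) ell ((433.1365966796875, 212.80227661132812), (15.683160781860352, 53.27713394165039))
case
top rect mm ((511.94061279296875, -112.73028564453125), (122.73292541503906, 140.42210388183594), 4.533889293670654) circ ((511.7929992675781, -111.91771697998047), 91.0551528930664) ell ((508.6175231933594, -111.11502838134766), (144.17572021484375, 151.66709899902344))
ring top ell ((526.7060546875, -78.53921508789062), (48.611026763916016, 86.30945587158203), 85.10350036621094) circ ((531.9124755859375, -78.71459197998047), 32.27962875366211)
ring top ell ((532.1793823242188, -145.6642608642578), (48.385650634765625, 60.902374267578125), 93.730049
[... 164 characters left out ...]
2734), 169.1348114013672) circ ((533.8563232421875, -75.92784881591797), 37.0188102722168)
ring side ell ((533.3544311523438, -152.37159729003906), (42.46478271484375, 51.59220504760742), 168.127685546875) circ ((531.5599975585938, -152.078125), 26.155689239501953)
stand corners [array([0.4719, 0.2562, 0.042 ]), array([0.4574, 0.1633, 0.042 ]), array([0.3965, 0.1721, 0.042 ]), array([0.409 , 0.2653, 0.042 ])] [0.4337 0.2142 0.042 ]
stand corners side [array([0.4077, 0.2611, 0.042 ]), array([0.472 , 0.2598, 0.042 ]), array([0.4611, 0.165 , 0.042 ]), array([0.3966, 0.1725, 0.042 ])] [0.4343 0.2146 0.042 ]
case far corners [array([ 0.5687, -0.0394,  0.064 ]), array([ 0.5763, -0.179 ,  0.064 ])]
```

```bash
cat > r.py <<'E'
from h import *
import sys
def rings(T,n,boxes,z=.073,rm=21):
    for x,y,w,h in boxes:
        g=cv2.GaussianBlur(up(T,x,y,w,h,10),(0,0),3)
        # rectify to plane: 0.25mm/px
        c0=onz(n,(x+w/2,y+h/2),z)[:2]; s=.00025; N=240
        jj,ii=np.meshgrid(np.arange(N),np.arange(N)); 
        X=np.stack([c0[0]-(ii-N/2)*s,c0[1]-(jj-N/2)*s,np.full(ii.shape,z)],-1).reshape(-1,3)
        p=PP[n];c=X@np.array(p["R"]).T+p["t"];q=c[:,:2]/c[:,2:];q=q*(1+p["k1"]*(q**2).sum(1,keepdims=True))
        q=(q*[p["fx"],p["fy"]]+[p["cx"],p["cy"]]).astype(np.float32).reshape(N,N,2)
        r=cv2.remap(T,q[...,0],q[...,1],cv2.INTER_CUBIC); out.append(r)
        gr=cv2.GaussianBlur(cv2.cvtColor(r,cv2.COLOR_BGR2GRAY),(0,0),4)
        C=cv2.HoughCircles(gr,cv2.HOUGH_GRADIENT_ALT,1.5,20,param1=40,param2=.5,minRadius=45,maxRadius=100)
        if C is not None:
            for u,v,rad in C[0]: print(n,"circle",c0-[(v-N/2)*s,(u-N/2)*s],"r mm",rad*.25)
out=[]
if __name__=="__main__":
    T=cv2.imread("pics/top0.png");S=cv2.imread("pics/side0.png")
    rings(T,"top",[(296,157,18,18),(322,157,18,18)]);rings(S,"side",[(290,234,26,22),(294,260,28,23)])
    cv2.imwrite("pics/rect.png",np.vstack([np.hstack(out[:2]),np.hstack(out[2:])]))
    for n,b in(("top",(322,157,18,18)),("side",(294,260,28,23))):
        print(n,onz(n,(b[0]+b[2]/2,b[1]+b[3]/2),.073))
E
python3 r.py
```

```text
top circle [ 0.5299 -0.077 ] r mm 16.894203
top circle [ 0.5299 -0.077 ] r mm 13.813156
top circle [ 0.5335 -0.1454] r mm 18.088291
top circle [ 0.5335 -0.1454] r mm 14.803011
top [ 0.5328 -0.1458  0.073 ]
side [ 0.5357 -0.1521  0.073 ]
```

View pics/rect.png

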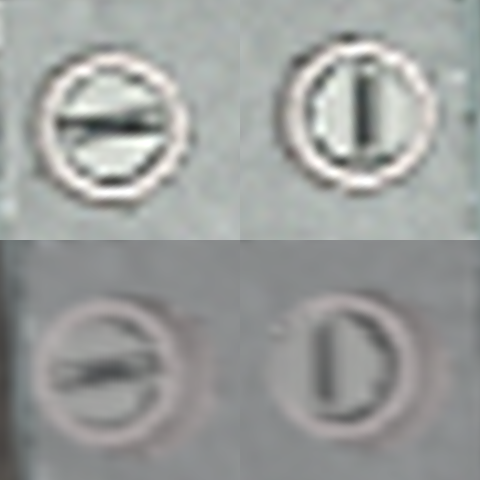

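Emit:
jog_arm(deltas=[0.417,-0.4,0,0,0,0,0.83,-0.8,0,0,0,0,1,-1,0,0,0,-0.024,1,-1,0,0,0,-0.024], claw=0.45)

```text
time: 0.43
tool_pos: [0.2471, 0.4016, 0.2373]
tool_rot: [-3.14, 0.001, 2.821]
contact_force: [-0.2, 1.0, -0.3]
opening: 0.0695
```

Rectified views put the open ring's centre at about (0.534, -0.1465), with case yaw about 3° and the slot within a few degrees of world x. Now approaching the key.

Emit:
jog_arm(deltas=[0.28,-0.29,0,0,0,0,0.56,-0.57,0,0,0,0,0.84,-0.86,0,0,0,0,1,-1,-0.1,0,0,0,1,-1,-0.4,0,0,0])

```text
time: 0.85
tool_pos: [0.3499, 0.3032, 0.2004]
tool_rot: [3.136, 0.007, 2.82]
contact_force: [0.2, 1.4, -0.4]
opening: 0.0419
```

Emit:
jog_arm(deltas=[0.28,-0.29,-0.1,0,0,0,0.56,-0.57,-0.2,0,0,0,0.88,-0.92,-0.3,0,0,0,0.88,-0.92,-0.5,0,0,0,0.88,-0.92,-0.78,0,0,0])

```text
time: 1.27
tool_pos: [0.4361, 0.2108, 0.1201]
tool_rot: [3.139, 0.004, 2.82]
contact_force: [-0.1, 0.5, -0.1]
opening: 0.0413
```

Run:
```python
from h import *
out=[]
for n,b in(("top",(150,160,80,75)),("side",(205,100,100,93))):
    im=robot.read_camera(n)[:,:,::-1]; cv2.imwrite(f"pics/{n}1.png",im); x,y,w,h=b
    out.append(cv2.resize(im[y:y+h,x:x+w],(400,372),interpolation=cv2.INTER_CUBIC))
cv2.imwrite("pics/g1.png",np.hstack(out)); o=robot.observe(); print(o["time"],o["tool_pos"],o["tool_rot"],o["opening"])
```

```text
1.3667 [0.4307 0.2111 0.1163] [-3.1368 -0.007   2.8223] 0.04127982272063635
```

View pics/g1.png

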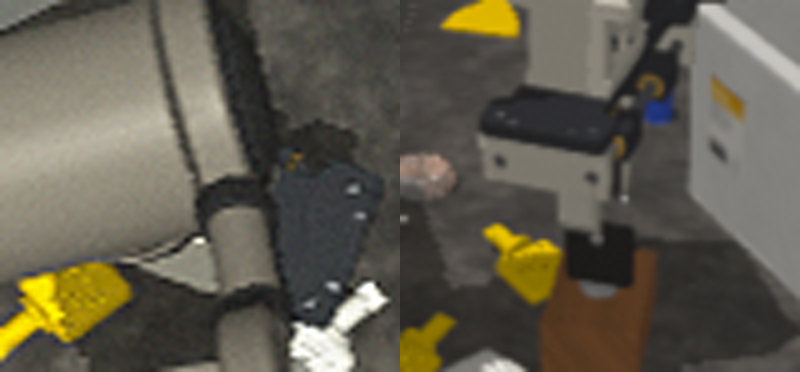

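The side crop shows the fingers straddling the black paddle centrally, with nothing in the way. Descending to grasp.

Emit:
jog_arm(deltas=[0,0,-0.12,0,0,0,0,0,-0.26,0,0,0,0,0,-0.4,0,0,0,0,0,-0.52,0,0,0,0,0,-0.58,0,0,0])

```text
time: 1.78
tool_pos: [0.4325, 0.2131, 0.0616]
tool_rot: [-3.141, -0.001, 2.825]
contact_force: [-0.9, -0.3, 0.3]
opening: 0.0411
```

Emit:
jog_arm(deltas=[0,0,0,0,0,0,0,0,0,0,0,0,0,0,0,0,0,0,0,0,0,0,0,0], claw=0, newtons=30)

```text
time: 2.12
tool_pos: [0.4335, 0.2129, 0.0627]
tool_rot: [3.141, 0.001, 2.824]
contact_force: [0.1, 0.3, 0.2]
opening: 0.0192
```

Emit:
jog_arm(deltas=[0,0,0,0,0,0,0,0,0,0,0,0,0,0,0,0,0,0,0,0,0,0,0,0])

```text
time: 2.45
tool_pos: [0.4337, 0.2132, 0.0625]
tool_rot: [3.14, 0.002, 2.824]
contact_force: [-0.0, 4.7, 6.0]
opening: 0.0115
```

Emit:
jog_arm(deltas=[0,0,0.1,0,0,0,0,0,0.3,0,0,0,0,0,0.6,0,0,0,0,0,0.9,0,0,0,0,0,1,0,0,0], newtons=45)

```text
time: 2.87
tool_pos: [0.4341, 0.2126, 0.1651]
tool_rot: [3.14, 0.004, 2.824]
contact_force: [1.5, -0.1, -1.1]
opening: 0.0118
```

Emit:
jog_arm(deltas=[0,0,0,0,0,0,0,0,0,0,0,0])

```text
time: 3.03
tool_pos: [0.4326, 0.2122, 0.1614]
tool_rot: [-3.141, -0.0, 2.824]
contact_force: [0.5, -1.5, -2.2]
opening: 0.0116
```

Run:
```python
from h import *
im=robot.read_camera("side")[:,:,::-1]; cv2.imwrite("pics/side2.png",im)
cv2.imwrite("pics/g2.png",cv2.resize(im[70:220,190:310],(640,800)[:2] if 0 else (480,600),interpolation=cv2.INTER_CUBIC)); o=robot.observe(); print(o["time"],o["tool_pos"],o["tool_rot"],o["opening"],o["contact_force"],o["torque"])
```

```text
3.0833 [0.4321 0.2121 0.1606] [-3.1401 -0.0017  2.824 ] 0.011426708931263104 [-0.0688 -0.0823 -1.2983] [0.0028 0.0391 0.0356]
```

View pics/g2.png

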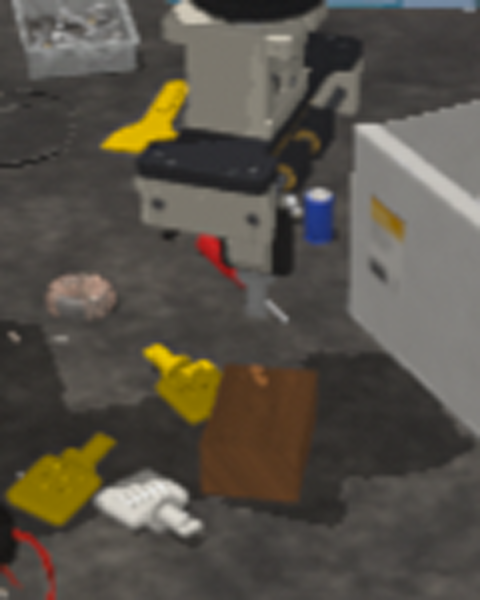

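The side crop shows the key upright in the gripper, clear of the stand. Carrying it towards the stud.

Emit:
jog_arm(deltas=[0.06,-0.2,0,0,0,0.04,0.14,-0.5,0,0,0,0.1,0.22,-0.8,0,0,0,0.16,0.28,-1,0,0,0,0.2])

```text
time: 3.42
tool_pos: [0.4602, 0.1105, 0.1599]
tool_rot: [-3.141, -0.004, -3.14]
contact_force: [0.7, 0.6, -2.4]
opening: 0.0119
```

Emit:
jog_arm(deltas=[0.09,-0.33,0,0,0,0,0.18,-0.66,0,0,0,0,0.28,-1,0,0,0,0])

```text
time: 3.67
tool_pos: [0.4878, 0.0113, 0.1598]
tool_rot: [3.141, -0.004, 3.139]
contact_force: [0.6, -0.1, -1.9]
opening: 0.012
```

Emit:
jog_arm(deltas=[0.09,-0.33,0,0,0,0,0.18,-0.66,0,0,0,0,0.28,-1,0,0,0,0])

```text
time: 3.92
tool_pos: [0.5159, -0.0888, 0.1597]
tool_rot: [3.14, -0.004, 3.138]
contact_force: [1.2, 0.5, -1.6]
opening: 0.0118
```

Emit:
jog_arm(deltas=[0.08,-0.25,0,0,0,0,0.17,-0.5,0,0,0,0,0.17,-0.595,0,0,0,0,0.17,-0.595,0,0,0,0,0.17,-0.595,0,0,0,0])

```text
time: 4.33
tool_pos: [0.5328, -0.1463, 0.1602]
tool_rot: [3.14, -0.003, 3.137]
contact_force: [0.1, 0.3, -1.3]
opening: 0.0119
```

Emit:
jog_arm(deltas=[0,0,-0.1,0,0,0,0,0,-0.2,0,0,0,0,0,-0.2,0,0,0,0,0,-0.2,0,0,0])

```text
time: 4.67
tool_pos: [0.5333, -0.1457, 0.1407]
tool_rot: [3.14, -0.002, 3.14]
contact_force: [0.4, -0.8, -1.1]
opening: 0.0121
```

Run:
```python
from h import *
o=robot.observe(); print(o["time"],o["tool_pos"],o["tool_rot"],o["contact_force"],o["torque"],o["qpos"])
im=robot.read_camera("side")[:,:,::-1]; cv2.imwrite("pics/side3.png",im)
a=cv2.resize(im[215:285,265:350],None,fx=6,fy=6,interpolation=cv2.INTER_CUBIC)[:420,:400]
b=cv2.resize(im[140:384,240:512],(400,420))
c=robot.read_camera("top")[:,:,::-1]; cv2.imwrite("pics/top3.png",c)
cv2.imwrite("pics/g3.png",np.hstack([a,b]))
tp=o["tool_pos"]-[0,0,.0485]; print("tip proj",proj("side",tp), "ring proj",proj("side",np.array([.534,-.1465,.073])),proj("side",np.array([.534,-.1465,.0775])))
```

```text
4.6667 [ 0.5333 -0.1457  0.1407] [ 3.1405 -0.0023  3.1395] [ 0.4373 -0.7973 -1.0726] [-0.0112 -0.0616  0.0293] [-0.4054  0.4876  1.5819  0.0002  1.0747 -1.9742]
tip proj [307.1184 261.8696] ring proj [306.835  269.2354] [307.0039 267.6007]
```

View pics/g3.png

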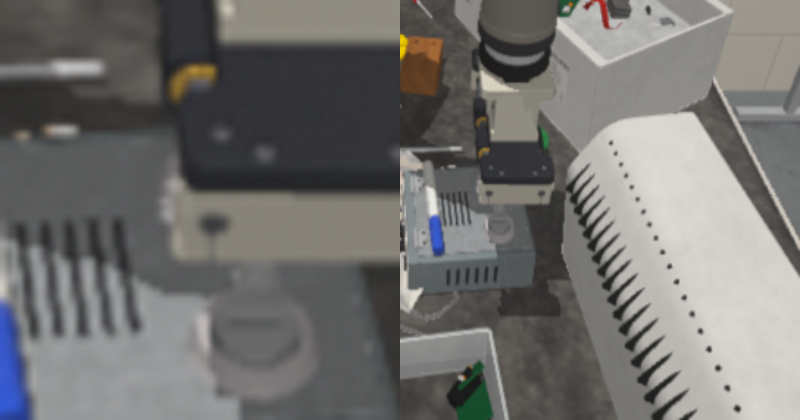

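Run:
```python
from h import *
im=cv2.imread("pics/side3.png"); a=up(im,288,250,40,36,14)
a=cv2.normalize(a,None,0,255,cv2.NORM_MINMAX); cv2.imwrite("pics/g4.png",a)
for uv in((322,132),(340,132),(335,125)): print("top",uv,[onz("top",uv,z)[:2] for z in(0,.06,.12,.18)])
for uv in((352,262),(352,237),(352,285),(357,240)): print("side",uv,[onz("side",uv,z)[:2] for z in(0,.06,.12,.18)])
```

```text
top (322, 132) [array([ 0.6349, -0.1334]), array([ 0.622 , -0.1235]), array([ 0.609 , -0.1137]), array([ 0.5961, -0.1038])]
top (340, 132) [array([ 0.6365, -0.1821]), array([ 0.6235, -0.1699]), array([ 0.6105, -0.1577]), array([ 0.5975, -0.1454])]
top (335, 125) [array([ 0.6553, -0.1683]), array([ 0.6414, -0.1567]), array([ 0.6274, -0.1452]), array([ 0.6135, -0.1336])]
side (352, 262) [array([ 0.6433, -0.061 ]), array([ 0.6255, -0.1164]), array([ 0.6077, -0.1717]), array([ 0.59 , -0.227])]
side (352, 237) [array([0.6566, 0.0153]), array([ 0.6377, -0.0468]), array([ 0.6187, -0.1089]), array([ 0.5998, -0.171 ])]
side (352, 285) [array([ 0.6324, -0.1233]), array([ 0.6156, -0.1731]), array([ 0.5988, -0.2229]), array([ 0.5819, -0.2727])]
side (357, 240) [array([0.6662, 0.0056]), array([ 0.6464, -0.0556]), array([ 0.6266, -0.1168]), array([ 0.6068, -0.1781])]
```

View pics/g4.png

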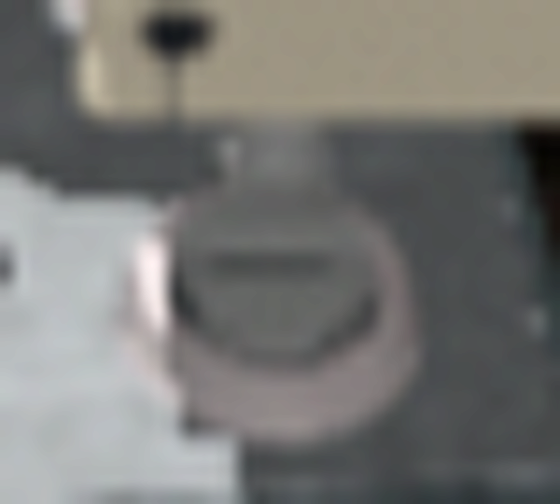

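Run:
```python
from h import *
T=cv2.imread("pics/top0.png");S=cv2.imread("pics/side0.png")
a=cv2.resize(T[35:140,310:495],(740,300),interpolation=cv2.INTER_CUBIC)
b=cv2.resize(S[200:384,345:512],(330,300),interpolation=cv2.INTER_CUBIC)
b2=cv2.resize(S[200:290,345:440],(410,300),interpolation=cv2.INTER_CUBIC)
cv2.imwrite("pics/g5.png",np.vstack([a,np.hstack([b,b2])]))
```

```text
(no output)
```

View pics/g5.png

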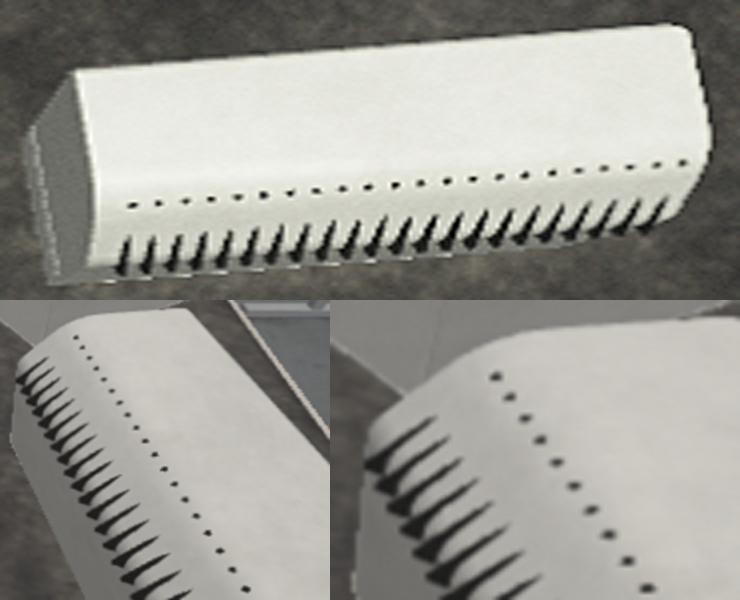

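Run:
```python
from h import *
for a,b in(((343.2,106.7),(383.5,222.8)),((341.7,118.3),(368.6,236)),((340.5,130.2),(355,249.5))): print(two(a,b))
```

```text
(array([ 0.6544, -0.1494,  0.1924]), np.float64(0.001230416614607019))
(array([ 0.6337, -0.1522,  0.1642]), np.float64(0.0001852494187326931))
(array([ 0.6127, -0.1559,  0.1348]), np.float64(0.0020447482194347055))
```

The white cover's sloping wall (x about 0.637 at z = 0.169) would just brush the gripper body when it turns at the stud. I'll put the key back, grip it 12 mm higher, and then return.

Emit:
jog_arm(deltas=[0,0,0.1,0,0,0,-0.06,0.2,0.2,0,0,0,-0.14,0.5,0.2,0,0,0,-0.22,0.8,0.2,0,0,0,-0.28,1,0.2,0,0,0])

```text
time: 5.18
tool_pos: [0.5055, -0.045, 0.1631]
tool_rot: [3.141, 0.001, 3.138]
contact_force: [-1.0, -0.5, -1.9]
opening: 0.0117
```

Emit:
jog_arm(deltas=[-0.09,0.33,0,0,0,0,-0.18,0.66,0,0,0,0,-0.28,1,0,0,0,0])

```text
time: 5.43
tool_pos: [0.478, 0.0543, 0.1631]
tool_rot: [3.142, 0.002, 3.137]
contact_force: [0.0, 0.8, -0.5]
opening: 0.0118
```

Emit:
jog_arm(deltas=[-0.09,0.33,0,0,0,-0.06,-0.18,0.66,0,0,0,-0.12,-0.28,1,0,0,0,-0.2])

```text
time: 5.68
tool_pos: [0.4507, 0.1521, 0.1631]
tool_rot: [3.14, 0.002, 2.831]
contact_force: [0.7, -0.2, -1.3]
opening: 0.0119
```

Emit:
jog_arm(deltas=[-0.08,0.3,0,0,0,0,-0.17,0.595,0,0,0,0,-0.17,0.595,0,0,0,0,-0.17,0.595,-0.2,0,0,0,-0.17,0.595,-0.4,0,0,0])

```text
time: 6.1
tool_pos: [0.4351, 0.2107, 0.1233]
tool_rot: [3.139, 0.004, 2.837]
contact_force: [-0.5, -0.6, -2.0]
opening: 0.0117
```

Emit:
jog_arm(deltas=[0,0,0,0,0,0,0,0,-0.1,0,0,0,0,0,-0.2,0,0,0,0,0,-0.3,0,0,0,0,0,-0.4,0,0,0])

```text
time: 6.52
tool_pos: [0.4362, 0.2099, 0.0855]
tool_rot: [3.139, 0.005, 2.835]
contact_force: [-7.7, 5.7, 9.6]
opening: 0.0116
```

Emit:
jog_arm(deltas=[0,0,0.1,0,0,0,-0.03,0.03,0.1,0,0,0,-0.03,0.03,0.1,0,0,0,-0.03,0.03,0.1,0,0,0,-0.03,0.03,0.1,0,0,0])

```text
time: 6.93
tool_pos: [0.4309, 0.2127, 0.0919]
tool_rot: [3.142, 0.0, 2.835]
contact_force: [-0.4, -0.7, -1.4]
opening: 0.0121
```

Run:
```python
from h import *
o=robot.observe(); print(o["time"],o["tool_pos"],o["tool_rot"],o["contact_force"],o["torque"],o["qvel"])
```

```text
6.9333 [0.4309 0.2127 0.0919] [3.1415 0.0002 2.835 ] [-0.373  -0.7066 -1.3651] [-0.0099  0.0074 -0.0336] [ 0.0001  0.0062  0.0015  0.     -0.003  -0.0001]
```

Emit:
jog_arm(deltas=[0.02,0.008,0,0,0,0,0.02,0.008,0,0,0,0,0.02,0.008,-0.08,0,0,0,0.02,0.008,-0.14,0,0,0,0.02,0.008,-0.14,0,0,0])

```text
time: 7.35
tool_pos: [0.4333, 0.2138, 0.0765]
tool_rot: [3.141, 0.0, 2.835]
contact_force: [3.6, 1.7, -5.1]
opening: 0.0116
```

Emit:
jog_arm(deltas=[0,0,-0.05,0,0,0,0,0,-0.1,0,0,0,0,0,-0.13,0,0,0,0,0,-0.13,0,0,0])

```text
time: 7.68
tool_pos: [0.4333, 0.2138, 0.0642]
tool_rot: [3.141, 0.0, 2.835]
contact_force: [3.9, 2.4, -4.1]
opening: 0.0115
```

Emit:
jog_arm(deltas=[0,0,0,0,0,0,0,0,0,0,0,0,0,0,0,0,0,0,0,0,0.1,0,0,0,0,0,0.1,0,0,0], claw=0.4)

```text
time: 8.1
tool_pos: [0.4331, 0.2137, 0.0758]
tool_rot: [3.141, 0.001, 2.835]
contact_force: [0.9, 0.1, -0.3]
opening: 0.0356
```

Emit:
jog_arm(deltas=[0,0,0,0,0,0,0,0,0,0,0,0,0,0,0,0,0,0])

```text
time: 8.35
tool_pos: [0.4326, 0.2135, 0.0744]
tool_rot: [-3.141, -0.001, 2.835]
contact_force: [0.5, 0.3, 0.8]
opening: 0.0364
```

Emit:
jog_arm(deltas=[0,0,0,0,0,0,0,0,0,0,0,0,0,0,0,0,0,0,0,0,0,0,0,0,0,0,0,0,0,0], claw=0, newtons=45)

```text
time: 8.77
tool_pos: [0.433, 0.2138, 0.0747]
tool_rot: [3.141, 0.0, 2.835]
contact_force: [-0.1, 0.4, -2.9]
opening: 0.0116
```

Emit:
jog_arm(deltas=[0,0,0,0,0,0,0,0,0,0,0,0,0,0,0,0,0,0])

```text
time: 9.02
tool_pos: [0.4329, 0.2138, 0.0747]
tool_rot: [3.141, 0.0, 2.835]
contact_force: [-0.3, 1.0, -2.2]
opening: 0.0118
```

Emit:
jog_arm(deltas=[0,0,0.1,0,0,0,0,0,0.3,0,0,0,0,0,0.6,0,0,0,0.02,-0.1,0.8,0,0,0,0.06,-0.3,0.9,0,0,0])

```text
time: 9.43
tool_pos: [0.4396, 0.1847, 0.1673]
tool_rot: [3.139, 0.003, 2.837]
contact_force: [0.8, -0.2, -1.3]
opening: 0.0122
```

Emit:
jog_arm(deltas=[0.08,-0.3,0,0,0,0.05,0.16,-0.6,0,0,0,0.1,0.25,-0.9,0,0,0,0.15,0.28,-1,0,0,0,0.196])

```text
time: 9.77
tool_pos: [0.4676, 0.0803, 0.1648]
tool_rot: [-3.14, 0.0, -3.138]
contact_force: [0.4, -0.5, -0.8]
opening: 0.0119
```

Emit:
jog_arm(deltas=[0.09,-0.33,0,0,0,0,0.18,-0.66,0,0,0,0,0.28,-1,0,0,0,0])

```text
time: 10.02
tool_pos: [0.4946, -0.0176, 0.1647]
tool_rot: [3.142, -0.001, -3.139]
contact_force: [0.9, 0.7, -1.4]
opening: 0.0117
```

Emit:
jog_arm(deltas=[0.09,-0.33,0,0,0,0,0.18,-0.66,0,0,0,0,0.28,-1,0,0,0,0])

```text
time: 10.27
tool_pos: [0.5225, -0.118, 0.1646]
tool_rot: [3.141, -0.001, -3.14]
contact_force: [1.1, -0.0, -0.9]
opening: 0.0118
```

Emit:
jog_arm(deltas=[0.09,-0.28,0,0,0,0,0.11,-0.3,0,0,0,0,0.11,-0.3,0,0,0,0,0.11,-0.3,0,0,0,0,0.11,-0.3,0,0,0,0])

```text
time: 10.68
tool_pos: [0.5333, -0.1451, 0.1646]
tool_rot: [3.141, -0.001, -3.139]
contact_force: [0.0, -0.1, -1.7]
opening: 0.0119
```

Emit:
jog_arm(deltas=[0.006,-0.009,-0.08,0,0,0,0.006,-0.009,-0.16,0,0,0,0.006,-0.009,-0.22,0,0,0,0.006,-0.009,-0.22,0,0,0,0.006,-0.009,-0.22,0,0,0])

```text
time: 11.1
tool_pos: [0.5341, -0.1468, 0.142]
tool_rot: [3.141, -0.002, -3.14]
contact_force: [0.1, 0.2, -0.6]
opening: 0.0118
```

Emit:
jog_arm(deltas=[0,0,-0.02,0,0,0,0,0,-0.04,0,0,0,0,0,-0.06,0,0,0,0,0,-0.06,0,0,0])

```text
time: 11.43
tool_pos: [0.5347, -0.1473, 0.1367]
tool_rot: [-3.142, 0.0, -3.14]
contact_force: [0.2, -1.0, -0.3]
opening: 0.0115
```

Emit:
jog_arm(deltas=[0,0,-0.01,0,0,0,0,0,-0.02,0,0,0,0,0,-0.02,0,0,0,0,0,-0.02,0,0,0])

```text
time: 11.77
tool_pos: [0.5347, -0.1474, 0.1349]
tool_rot: [-3.141, 0.001, -3.14]
contact_force: [0.3, -0.1, 1.6]
opening: 0.012
```

Emit:
jog_arm(deltas=[-0.002,0.004,0,0,0,0,-0.004,0.007,0,0,0,0,-0.004,0.007,0,0,0,0])

```text
time: 12.02
tool_pos: [0.5337, -0.1464, 0.1344]
tool_rot: [3.141, -0.001, -3.14]
contact_force: [-0.4, 0.3, -1.1]
opening: 0.0118
```

Emit:
jog_arm(deltas=[0,0.004,0,0,0,0,0,0.007,0,0,0,0,0,0.007,0,0,0,0])

```text
time: 12.27
tool_pos: [0.534, -0.1457, 0.1346]
tool_rot: [3.141, -0.0, -3.14]
contact_force: [-0.2, 0.0, -1.3]
opening: 0.0115
```

Emit:
jog_arm(deltas=[0,0.004,0,0,0,0,0,0.007,0,0,0,0,0,0.007,0,0,0,0])

```text
time: 12.52
tool_pos: [0.534, -0.1453, 0.1347]
tool_rot: [-3.141, -0.0, -3.14]
contact_force: [-0.4, -0.6, -2.5]
opening: 0.0118
```

Emit:
jog_arm(deltas=[0,-0.008,0,0,0,0,0,-0.008,-0.015,0,0,0,0,-0.008,-0.03,0,0,0,0,-0.008,-0.03,0,0,0])

```text
time: 12.85
tool_pos: [0.5343, -0.1461, 0.1317]
tool_rot: [-3.141, 0.0, -3.14]
contact_force: [0.4, -0.0, 0.6]
opening: 0.012
```

Emit:
jog_arm(deltas=[0,0,0,0,0,0])

```text
time: 12.93
tool_pos: [0.5342, -0.146, 0.1319]
tool_rot: [-3.141, 0.0, -3.14]
contact_force: [-0.5, 0.3, 1.3]
opening: 0.0116
```

Emit:
jog_arm(deltas=[0,0,0,0,0,0])

```text
time: 13.02
tool_pos: [0.5342, -0.146, 0.132]
tool_rot: [-3.141, 0.0, -3.14]
contact_force: [0.9, -0.7, 0.7]
opening: 0.0113
```

Emit:
jog_arm(deltas=[0,0,0,0,0,0])

```text
time: 13.1
tool_pos: [0.5343, -0.1461, 0.1319]
tool_rot: [-3.141, 0.001, -3.14]
contact_force: [-0.5, -0.8, 0.3]
opening: 0.0121
```

Emit:
jog_arm(deltas=[0,0,-0.015,0,0,0,0,0,-0.03,0,0,0,0,0,-0.045,0,0,0,0,0,-0.055,0,0,0,0,0,-0.055,0,0,0])

```text
time: 13.52
tool_pos: [0.5343, -0.146, 0.1263]
tool_rot: [-3.141, 0.0, -3.14]
contact_force: [0.3, -0.5, 3.9]
opening: 0.0117
```

Emit:
jog_arm(deltas=[0,0,0,0,0,0])

```text
time: 13.6
tool_pos: [0.5343, -0.1461, 0.1264]
tool_rot: [-3.141, 0.0, -3.14]
contact_force: [0.3, -0.4, 4.0]
opening: 0.0115
```

Emit:
jog_arm(deltas=[0,0,0,0,0,0])

```text
time: 13.68
tool_pos: [0.5343, -0.146, 0.1264]
tool_rot: [-3.141, 0.0, -3.14]
contact_force: [0.0, 0.2, 3.3]
opening: 0.012
```

Emit:
jog_arm(deltas=[0,0,0,0,0,0])

```text
time: 13.77
tool_pos: [0.5342, -0.146, 0.1264]
tool_rot: [-3.141, 0.001, -3.14]
contact_force: [-0.5, 0.1, 3.7]
opening: 0.0116
```

Emit:
jog_arm(deltas=[0,0,-0.004,0,0,-0.04,0,0,-0.004,0,0,-0.08,0,0,-0.004,0,0,-0.12,0,0,-0.004,0,0,-0.16,0,0,-0.004,0,0,-0.2])

```text
time: 14.18
tool_pos: [0.5342, -0.1459, 0.126]
tool_rot: [3.141, 0.0, 2.826]
contact_force: [-0.1, -0.3, 4.0]
opening: 0.0118
```

Run:
```python
from h import *
o=robot.observe(); print(o["time"],o["tool_pos"],o["tool_rot"],o["contact_force"],o["torque"])
```

```text
14.1833 [ 0.5342 -0.1459  0.126 ] [3.1415 0.0003 2.8257] [-0.0643 -0.2794  4.0186] [-0.0873 -0.0463  0.0158]
```

Emit:
jog_arm(deltas=[0,0,0,0,0,-0.04,0,0,0,0,0,-0.08,0,0,0,0,0,-0.12,0,0,0,0,0,-0.16,0,0,0,0,0,-0.2])

```text
time: 14.6
tool_pos: [0.5342, -0.146, 0.126]
tool_rot: [3.141, 0.0, 2.511]
contact_force: [0.3, -0.2, 4.0]
opening: 0.0115
```

Run:
```python
from h import *
o=robot.observe(); print(o["time"],o["tool_pos"],o["tool_rot"],o["contact_force"],o["torque"])
```

```text
14.6 [ 0.5342 -0.146   0.126 ] [3.1414 0.0003 2.5115] [ 0.2787 -0.1779  4.0128] [-0.1    -0.0282  0.0431]
```

Emit:
jog_arm(deltas=[0,0,0,0,0,-0.04,0,0,0,0,0,-0.08,0,0,0,0,0,-0.12,0,0,0,0,0,-0.17,0,0,0,0,0,-0.17])

```text
time: 15.02
tool_pos: [0.5342, -0.146, 0.126]
tool_rot: [3.141, 0.0, 2.245]
contact_force: [0.8, 0.3, 3.6]
opening: 0.0117
```

Emit:
jog_arm(deltas=[0,0,0.005,0,0,0,0,0,0.01,0,0,0,0,0,0.015,0,0,0,0,0,0.015,0,0,0])

```text
time: 15.35
tool_pos: [0.5341, -0.1459, 0.1274]
tool_rot: [3.141, 0.0, 2.249]
contact_force: [-0.1, -0.4, 3.3]
opening: 0.0119
```

Emit:
jog_arm(deltas=[0,0,0.005,0,0,0,0,0,0.005,0,0,0])

```text
time: 15.52
tool_pos: [0.534, -0.1459, 0.1276]
tool_rot: [-3.142, -0.0, 2.248]
contact_force: [1.0, -1.3, 1.8]
opening: 0.0118
```

Emit:
jog_arm(deltas=[0,0,0.005,0,0,0,0,0,0.01,0,0,0,0,0,0.01,0,0,0])

```text
time: 15.77
tool_pos: [0.5336, -0.1457, 0.1283]
tool_rot: [-3.141, -0.001, 2.248]
contact_force: [-0.8, -0.0, -0.5]
opening: 0.0118
```

Emit:
jog_arm(deltas=[0,0,0,0,0,0])

```text
time: 15.85
tool_pos: [0.5337, -0.1458, 0.1284]
tool_rot: [-3.141, -0.001, 2.248]
contact_force: [-0.6, 0.2, -1.9]
opening: 0.0115
```

Emit:
jog_arm(deltas=[0,0,0,0,0,0])

```text
time: 15.93
tool_pos: [0.5338, -0.1458, 0.1285]
tool_rot: [-3.141, -0.001, 2.248]
contact_force: [0.0, 0.2, -0.7]
opening: 0.012
```

The lip is holding the stud: the force dropped to just the key's weight. Now I'll turn in small steps, watching for it to spring up.

Emit:
jog_arm(deltas=[0,0,0,0,0,-0.02,0,0,0,0,0,-0.04,0,0,0,0,0,-0.04])

```text
time: 16.18
tool_pos: [0.5338, -0.1459, 0.1286]
tool_rot: [-3.141, -0.001, 2.184]
contact_force: [-0.1, 0.3, -2.1]
opening: 0.0116
```

Emit:
jog_arm(deltas=[0,0,0,0,0,-0.02,0,0,0,0,0,-0.04,0,0,0,0,0,-0.04])

```text
time: 16.43
tool_pos: [0.5339, -0.1459, 0.1287]
tool_rot: [-3.141, -0.001, 2.122]
contact_force: [-0.7, -0.3, -1.3]
opening: 0.0122
```

Emit:
jog_arm(deltas=[0,0,0,0,0,-0.015,0,0,0,0,0,-0.03,0,0,0,0,0,-0.03])

```text
time: 16.68
tool_pos: [0.5339, -0.1459, 0.1287]
tool_rot: [-3.141, -0.0, 2.074]
contact_force: [-0.8, 0.5, -1.8]
opening: 0.0119
```

Emit:
jog_arm(deltas=[0,0,0,0,0,-0.025,0,0,0,0,0,-0.025])

```text
time: 16.85
tool_pos: [0.534, -0.1459, 0.1288]
tool_rot: [-3.141, -0.0, 2.034]
contact_force: [-1.5, -0.2, -1.5]
opening: 0.0118
```

Emit:
jog_arm(deltas=[0,0,0,0,0,-0.025,0,0,0,0,0,-0.025])

```text
time: 17.02
tool_pos: [0.534, -0.1459, 0.1288]
tool_rot: [-3.142, -0.0, 1.996]
contact_force: [-0.1, 0.6, -2.8]
opening: 0.0117
```

Emit:
jog_arm(deltas=[0,0,0,0,0,-0.025,0,0,0,0,0,-0.025])

```text
time: 17.18
tool_pos: [0.534, -0.1459, 0.1288]
tool_rot: [-3.142, -0.0, 1.957]
contact_force: [-0.7, 0.5, -1.5]
opening: 0.0118
```

Emit:
jog_arm(deltas=[0,0,0,0,0,-0.025,0,0,0,0,0,-0.025])

```text
time: 17.35
tool_pos: [0.534, -0.1459, 0.1289]
tool_rot: [3.142, -0.0, 1.918]
contact_force: [-0.2, 0.1, -0.8]
opening: 0.0119
```

Emit:
jog_arm(deltas=[0,0,0,0,0,-0.025,0,0,0,0,0,-0.025])

```text
time: 17.52
tool_pos: [0.5341, -0.1459, 0.129]
tool_rot: [3.141, 0.0, 1.88]
contact_force: [-1.7, -0.6, -0.1]
opening: 0.0119
```

Emit:
jog_arm(deltas=[0,0,0,0,0,-0.025,0,0,0,0,0,-0.025])

```text
time: 17.68
tool_pos: [0.5342, -0.146, 0.1293]
tool_rot: [3.141, 0.0, 1.84]
contact_force: [-1.6, 0.9, 2.1]
opening: 0.0118
```

Emit:
jog_arm(deltas=[0,0,0,0,0,0])

```text
time: 17.77
tool_pos: [0.5342, -0.146, 0.1292]
tool_rot: [3.141, 0.0, 1.842]
contact_force: [-2.0, 0.7, 2.3]
opening: 0.0118
```

Emit:
jog_arm(deltas=[0,0,0,0,0,0])

```text
time: 17.85
tool_pos: [0.5342, -0.146, 0.1292]
tool_rot: [3.141, 0.0, 1.841]
contact_force: [-1.8, 1.2, 2.3]
opening: 0.0122
```

Run:
```python
from h import *
o=robot.observe(); print(o["time"],o["tool_pos"],o["tool_rot"],o["contact_force"],o["torque"])
```

```text
17.85 [ 0.5342 -0.146   0.1292] [3.1412 0.0003 1.8413] [-1.7519  1.2347  2.3038] [0.0789 0.4695 0.0106]
```

It has sprung up: steady upward force of about 3.5 N net, at 75° world (about 78° from case x). Withdrawing straight up.

Emit:
jog_arm(deltas=[0,0,0.005,0,0,0,0,0,0.01,0,0,0,0,0,0.015,0,0,0,0,0,0.015,0,0,0])

```text
time: 18.18
tool_pos: [0.5341, -0.146, 0.1304]
tool_rot: [3.141, 0.0, 1.84]
contact_force: [-2.3, 0.3, 1.3]
opening: 0.012
```

Emit:
jog_arm(deltas=[0,0,0.01,0,0,0,0,0,0.01,0,0,0])

```text
time: 18.35
tool_pos: [0.5341, -0.146, 0.1311]
tool_rot: [-3.142, -0.0, 1.839]
contact_force: [-0.2, -0.2, -1.5]
opening: 0.0118
```

Emit:
jog_arm(deltas=[0,0,0.02,0,0,0,0,0,0.06,0,0,0,0,0,0.16,0,0,0,0,0,0.3,0,0,0,0,0,0.45,0,0,0])

```text
time: 18.77
tool_pos: [0.5341, -0.1459, 0.1773]
tool_rot: [-3.142, -0.0, 1.839]
contact_force: [-0.7, -0.9, -1.2]
opening: 0.0116
```

Run:
```python
from h import *
o=robot.observe(); print(o["time"],o["tool_pos"],o["tool_rot"],o["contact_force"],o["torque"])
im=robot.read_camera("side")[:,:,::-1]; cv2.imwrite("pics/side5.png",im)
z=up(cv2.imread("pics/side0.png"),288,228,40,56,10)
cv2.imwrite("pics/g6.png",np.hstack([up(im,288,228,40,56,10),z]))
```

```text
18.7667 [ 0.5341 -0.1459  0.1773] [-3.1415 -0.0001  1.8391] [-0.7022 -0.8627 -1.1918] [-0.0344  0.0693  0.0372]
```

View pics/g6.png

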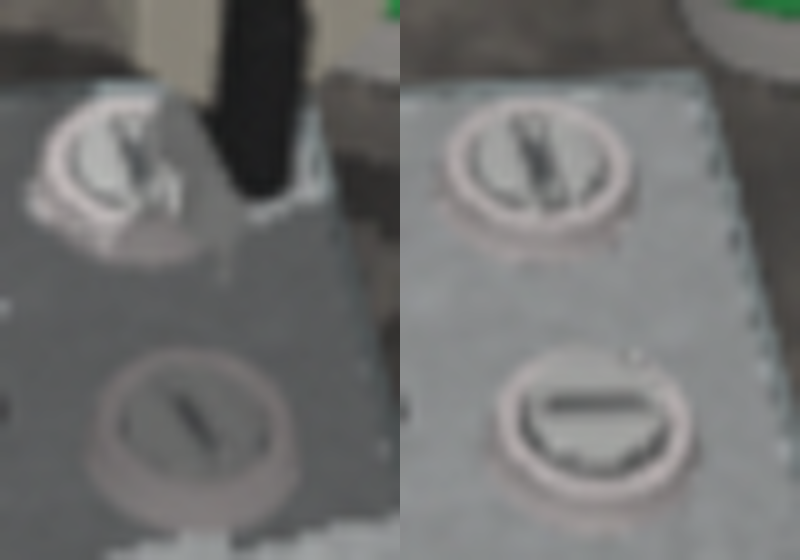

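The side crop shows the stud's slot turned, with its head as low in the ring as the fastened one. Contact ended at the notch height (about 3.5 mm down), so it is caught. Returning the key.

Emit:
jog_arm(deltas=[-0.04,0.15,0,0,0,0.07,-0.1,0.4,0,0,0,0.14,-0.19,0.7,0,0,0,0.21,-0.28,1,0,0,0,0.28,-0.28,1,0,0,0,0.32])

```text
time: 19.23
tool_pos: [0.5042, -0.0416, 0.1767]
tool_rot: [3.141, -0.002, 2.35]
contact_force: [-0.2, 0.6, -1.5]
opening: 0.0118
```

Emit:
jog_arm(deltas=[-0.07,0.25,0,0,0,0.07,-0.14,0.5,0,0,0,0.14,-0.21,0.75,0,0,0,0.21,-0.28,1,0,0,0,0.28,-0.28,1,0,0,0,0.314])

```text
time: 19.65
tool_pos: [0.4767, 0.0575, 0.1768]
tool_rot: [3.14, -0.001, 2.843]
contact_force: [-0.4, 0.0, -2.8]
opening: 0.0119
```

Emit:
jog_arm(deltas=[-0.07,0.25,0,0,0,0,-0.14,0.5,0,0,0,0,-0.21,0.75,0,0,0,0,-0.28,1,0,0,0,0])

```text
time: 19.98
tool_pos: [0.4499, 0.1551, 0.1768]
tool_rot: [3.141, 0.001, 2.835]
contact_force: [0.9, 1.0, -1.6]
opening: 0.0116
```

Emit:
jog_arm(deltas=[-0.08,0.25,0,0,0,0,-0.16,0.5,0,0,0,0,-0.17,0.598,0,0,0,0,-0.17,0.598,-0.2,0,0,0,-0.17,0.598,-0.4,0,0,0])

```text
time: 20.4
tool_pos: [0.4342, 0.2148, 0.1372]
tool_rot: [3.139, 0.004, 2.837]
contact_force: [-1.0, 0.4, -1.5]
opening: 0.0122
```

Emit:
jog_arm(deltas=[0,0,0,0,0,0,0,0,0,0,0,0,0,0,0,0,0,0,0,0,0,0,0,0,0,0,0,0,0,0])

```text
time: 20.82
tool_pos: [0.4339, 0.2138, 0.1374]
tool_rot: [3.14, 0.002, 2.835]
contact_force: [-0.6, 1.2, -0.7]
opening: 0.0114
```

Emit:
jog_arm(deltas=[-0.006,0,-0.1,0,0,0,-0.006,0,-0.2,0,0,0,-0.006,0,-0.29,0,0,0,-0.006,0,-0.29,0,0,0,-0.006,0,-0.29,0,0,0])

```text
time: 21.23
tool_pos: [0.4324, 0.2137, 0.1073]
tool_rot: [-3.141, -0.0, 2.835]
contact_force: [0.7, 0.4, -0.8]
opening: 0.012
```

Emit:
jog_arm(deltas=[0,0,0,0,0,0,0,0,0,0,0,0,0,0,0,0,0,0])

```text
time: 21.48
tool_pos: [0.4328, 0.214, 0.1078]
tool_rot: [3.141, 0.001, 2.835]
contact_force: [0.4, -1.2, -1.7]
opening: 0.0114
```

Emit:
jog_arm(deltas=[0.003,0,-0.04,0,0,0,0.003,0,-0.08,0,0,0,0.003,0,-0.12,0,0,0,0.003,0,-0.16,0,0,0,0.003,0,-0.16,0,0,0])

```text
time: 21.9
tool_pos: [0.4327, 0.2139, 0.0905]
tool_rot: [-3.142, -0.0, 2.835]
contact_force: [1.6, 0.3, -1.4]
opening: 0.0114
```

Emit:
jog_arm(deltas=[0,0,-0.04,0,0,0,0,0,-0.08,0,0,0,0,0,-0.12,0,0,0,0,0,-0.15,0,0,0,0,0,-0.16,0,0,0])

```text
time: 22.32
tool_pos: [0.4328, 0.2139, 0.0749]
tool_rot: [3.141, -0.0, 2.835]
contact_force: [-0.1, -0.0, -1.1]
opening: 0.0116
```

Emit:
jog_arm(deltas=[0,0,0,0,0,0,0,0,0,0,0,0,0,0,0,0,0,0,0,0,0,0,0,0,0,0,0,0,0,0], claw=0.4)

```text
time: 22.73
tool_pos: [0.4328, 0.2138, 0.0755]
tool_rot: [3.141, 0.0, 2.835]
contact_force: [0.7, 0.6, 0.6]
opening: 0.0359
```

Emit:
jog_arm(deltas=[0,0,0.1,0,0,0,0,0,0.3,0,0,0,0,0,0.55,0,0,0,0,0,0.8,0,0,0,0,0,1,0,0,0])

```text
time: 23.15
tool_pos: [0.433, 0.2139, 0.1772]
tool_rot: [3.141, 0.001, 2.835]
contact_force: [0.4, 0.6, -0.2]
opening: 0.0367
```

Emit:
jog_arm(deltas=[-0.25,0.25,0,0,0,0,-0.5,0.5,0,0,0,0,-0.75,0.75,0,0,0,0,-0.95,0.95,0,0,0,0,-0.95,0.95,0,0,0,0])

```text
time: 23.57
tool_pos: [0.3343, 0.3112, 0.1755]
tool_rot: [3.141, -0.002, 2.839]
contact_force: [0.0, -0.2, -0.2]
opening: 0.0367
```

Run:
```python
from h import *
o=robot.observe(); print(o["time"],o["tool_pos"],o["contact_force"])
im=robot.read_camera("side")[:,:,::-1]; cv2.imwrite("pics/side6.png",im)
t=robot.read_camera("top")[:,:,::-1]; cv2.imwrite("pics/top6.png",t)
f=lambda i,x,y,w,h:cv2.resize(i[y:y+h,x:x+w],(400,300),interpolation=cv2.INTER_CUBIC)
cv2.imwrite("pics/g7.png",np.vstack([np.hstack([f(t,160,180,60,45),f(t,280,145,80,60)]),np.hstack([f(im,225,147,60,45),f(im,235,228,100,75)])]))
```

```text
23.5667 [0.3343 0.3112 0.1755] [ 0.0122 -0.1639 -0.2054]
```

View pics/g7.png

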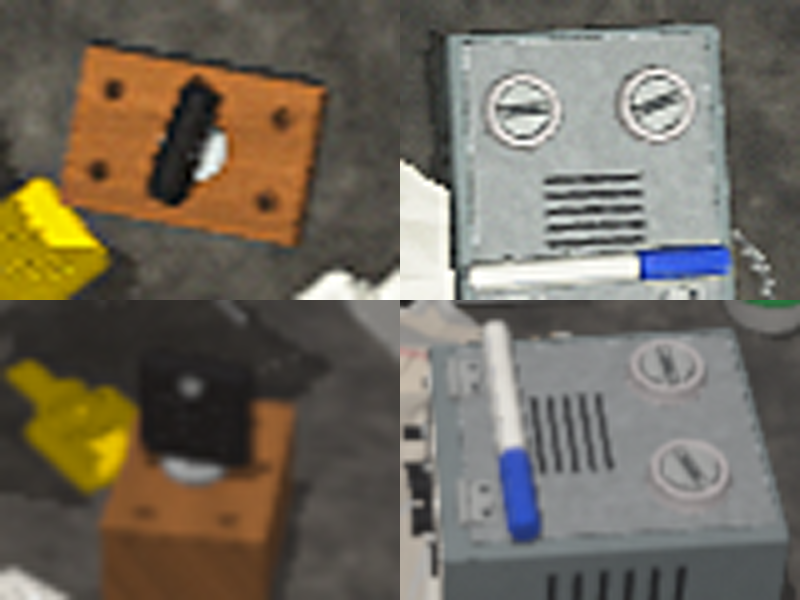

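The top and side crops show the key upright in the middle hole, as at the start. Both studs are equally low, with the right-hand slot turned. The pen has not moved. I'll check the reel and screwdriver by image difference, then hand in.

Run:
```python
from h import *
a,b=[cv2.imread(f"pics/{n}.png").astype(int) for n in("top0","top6")]
for n,(x,y,w,h) in dict(screwdriver=(250,178,14,80),reel_dark=(208,258,32,30),reel_green=(244,127,30,28),pen=(292,190,58,16)).items():
    print(n,np.abs(a-b)[y:y+h,x:x+w].mean().round(2))
robot.hand_in(); print(robot.observe()["time"])
```

```text
screwdriver 3.09
reel_dark 6.75
reel_green 3.25
pen 2.76
the job is handed in; nothing more can be done
the job is handed in; nothing more can be done
```

The open stud is in its catch, the key is back in the middle hole of its stand, and I handed the job in at about 24 s on the robot's clock. No verdict was reported.

**What I did**
- After a first grasp I put the key back and gripped it 12 mm higher, so the gripper body would clear the white cover while turning.
- I found the slot by feel, pushed the stud down about 7 mm and turned it clockwise onto the lip.
- I then eased the key up slightly and turned in small steps until the stud sprang up, with the key at about 78° from the case's x axis.

**Last checks**
- **Stud:** contact ended at the notch height, about 3.5 mm below open. The pictures show its head as low in its ring as the fastened one.
- **Force:** the largest vertical reading I saw at the stud was about 4 N, or roughly 5 N with the key's weight. These were readings at the end of each move, so a short peak in between would not show.
- **Key:** it stands upright in the middle hole, about where it was at the start, and is let go. The gripper is well clear.
- **Bystanders:** the pen, screwdriver and green reel regions of the top picture barely changed (differences 2.8 to 3.3). The dark roll changed more (6.8). I took that to be the arm's shadow and did not check it further.

**What went less well**
- **Look-alikes:** the yellow and white look-alike keys beside the stand ended up lying elsewhere than at the start. I don't know whether the gripper touched them. They are not among the judged bystanders.
- **Stand:** putting the key back the first time, it touched the hole's rim with about 14 N, and I corrected the position.

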